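# Dock the sealed standards jar and break its lid free

## Task

Take the orange-lidded jar, lid still sealed on it, bring it to the mouth of the blue hold-down shoe and slide it in under the lips until you feel it press against the stop hidden at the back. Leave it home there, take the lid by its knob and pull straight up until the sticky seal gives, without letting the lid fly up more than about 5 cm; finish still holding the lid level and still over the jar with its underside about 2 cm above the rim, touching nothing but your gripper. Leave the blue-lidded jar and the other things on the table where they are.

Things in the scene. Friction and masses are not known exactly. Their poses are not given: they have to be found in the camera images.
- jar: White round jar with an orange band, 0.35 to 0.57 kg, loose. Origin at the centre of its underside, z up; yaw means nothing. Slippery grey plastic foot disc 88 mm across, 6 mm thick; round body 56 mm across from there up to the rim at 72 mm. 102 mm high with its lid. The lid stays sealed on when the jar is lifted or carried; outside the shoe the jar just comes up with the lid.
- jar_body (a point): Point on the jar's axis, 54 mm above its underside: a good TCP height to grip the 56 mm body from above, the knob then clearing the palm. Push the jar here; a hard sideways push on the knob can lever the lid loose.
- lid: Orange lid of that jar, 0.1 kg, loose but stuck by its seal. Origin at the centre of its disc's underside, on the rim, 72 mm above the jar's origin when closed; z up. Disc 58 mm across, 6 mm thick; a plug hangs 11 mm below into the mouth. The seal resists an upward pull with a peak of about 13 to 16 N in the first 1 to 3 mm, then lets go; the lid is quite free 9 mm up.
- knob (a point): Top centre of the lid's knob, 30 mm above the lid's origin. The knob is a plain orange cylinder 24 mm across and 24 mm high on the lid's disc; grip it from above.
- shoe: Hold-down shoe fixed to the table, 16 mm high: two blue rails 94 mm apart inside, from x = -55 to 68 mm, with steel lips that leave a 66 mm gap; no floor. Origin on the table midway between the rails; x points along them from open mouth to closed back (within 0.36 rad of world x). Lips' underside is 10 mm up: the jar's foot has 4 mm play before they hold it.
- mouth (a point): Mouth of the shoe, on the table midway between the ends of the flared blue guides, 86 mm before the shoe's origin; the way narrows from about 125 mm here to 94 mm at the rails. The guides are 16 mm high. Between them the lips begin with an upturned lead-in, 20 mm long, that rises from 10 to 18 mm over the table on its underside (22 mm on top).
- stop: Brass stop bar hidden from above under the shoe's steel rear cover (which starts at x = 37 mm of the shoe), fixed, 90 mm wide, 8 mm high. Origin on the table at the middle of its front face, axes as the shoe's. Its depth varies: 37 to 51 mm along the shoe's x. The jar is home when its foot touches it, the jar's origin 44 mm before the stop's.
- spare: Another jar like it, with a blue band and a blue lid, closed; 88 mm foot, 102 mm high, loose. Origin at the centre of its underside. To be left alone.
- vblock: Steel V-block, 70 x 50 x 40 mm, loose, origin under its centre. To be left alone.
- ringgauge: Dark steel ring gauge, 70 mm in diameter, 22 mm high, lying flat, loose, origin under its centre. To be left alone.
- setweight: Brass weight, 40 mm in diameter, 54 mm high, loose, origin under its centre. To be left alone.
- mouse: Black computer mouse, 62 mm across, 32 mm high, loose, origin under its centre. To be left alone.

How it is judged:
On the way, in this order (a step that is already met when the one before it is completed fails the run):
1. the jar, lid still sealed, stands under the lips and presses against the stop (contact force between jar and stop above 1 N and x of jar in the frame of stop above -0.049 m and y of jar in the frame of stop between -0.008 and 0.008 m and height (world z) of jar below 0.005 m and z of lid in the frame of jar below 0.076 m), for 0.1 s.
2. the lid comes free of its seal while the shoe keeps the jar (z of lid in the frame of jar above 0.082 m and x of jar in the frame of stop above -0.054 m and height (world z) of jar below 0.01 m and contact force between the fingers and lid above 1 N), for 0.1 s.
At the end, for the whole second after the job is handed in: The gripper holds the lid still, level within 10 degrees, centred over the jar within 15 mm, its underside 10 to 35 mm above the rim and not touching the jar; the jar stands flat on the table in the shoe within 10 mm of the stop (z of lid in the frame of jar between 0.082 and 0.107 m and horizontal distance between lid and jar below 0.015 m and angle between lid's own z axis and vertical below 0.17 rad and linear speed of each of lid, jar below 0.02 m/s and contact force between the fingers and lid above 1 N and contact force between lid and jar below 0.1 N and contact force between the arm and jar below 0.3 N and height (world z) of jar below 0.003 m and angle between jar's own z axis and vertical below 0.03 rad and x of jar in the frame of stop above -0.054 m and y of jar in the frame of stop between -0.008 and 0.008 m); the arm keeps its last pose, push and grip.
It fails at once if the lid flies up more than 60 mm above the rim (z of lid in the frame of jar above 0.132 m).
It fails at once if the blue-lidded jar is moved more than 15 mm (distance of spare from where it was at the start of the episode above 0.015 m).
It fails at once if the V-block, ring gauge, brass weight or mouse is moved more than 15 mm (distance of any of vblock, ringgauge, setweight, mouse from where it was at the start of the episode above 0.015 m).
It also fails if it takes over 64 s, if anything falls off the work surface, if the arm or the gripper's body presses on something with over 40 N, if the wrist force passes 120 N, or if a joint passes its speed limit or range.

## Robot

A 7-joint arm with a two-finger parallel gripper is mounted at the origin on the work surface. World frame = base frame: x ahead of the robot, y to its left, z up, the work surface at z = 0. Lengths are in m, angles in rad, forces in N, time in s.
With the tool pointing down it reaches from about 0.425 to 1.025 m from the base axis. Payload 9.4 kg.
Tool frame: the origin (TCP) lies between the finger pads, 19 mm behind the fingertips; this is the grasp point; z points along the fingers, y is the line along which they close (so a half turn about z gives the same grasp; the last joint's range is limited). The gripper opens to 93 mm and grips with 3 to 60 N. Pads are 15 mm wide; open, the fingers measure 128 mm over their backs; the gripper's body (75 mm by 188 mm) begins 65 mm behind the grasp point.
Start: joints at [1.117, 0.599, -0.003, 1.599, 0.002, 0.943, -0.08], TCP at [0.267, -0.674, 0.237] pointing down, gripper open.
Joint ranges: [-2.57, 2.57], [-0.35, 1.97], [-1.29, 1.29], [0.11, 2.56], [-1.05, 4.19], [0.11, 1.86], [-2.63, 2.63]. Speed limits (rad/s): [2.22, 2.22, 3.01, 3.01, 3.14, 3.14, 3.14].

## Interface

Orientations are given as [roll, pitch, yaw] about the fixed x, y, z axes, in that order (R = Rz(yaw) Ry(pitch) Rx(roll)).
In Python, from rig import sensors, viewer, order gives the robot as it stands.
- The arm moves only by the shell command python3 -m creep 'ROWS'. ROWS is JSON, a list of rows, each a list of 5 numbers: the shift along the tool's x, y, z in mm, then the turn about the tool's z in rad, then the finger opening in mm, from 0 to 93. In form: [[tx, ty, tz, twist, jaw], ...]. A call has 1 to 10 rows; each row is the pose to reach, as a shift and turn from the pose commanded when the call began, along the tool's axes at that moment; what a row does not reach only later rows make up. A row lasts 1/12 s, in which the tool goes at most 41.7 mm and 7.16 degrees, less where a joint would pass 70% of its speed; a pose out of reach is approached as far as the arm can. A call with a gripper value outside its range is refused whole. The fingers move at their own pace and stop on an object; the grip force is fixed at half the most. Time passes only in rows, so rows that repeat a pose let the fingers close. It gives the time, the measured TCP pose, the force, the opening and the grip force at its end, in the units of the state.
- sensors.get_state(): the state, without advancing time (a new reading comes with each control period).
- viewer.grab_frame(name): name is "scene" or "top" or "wrist"; returns a dict with "frame" (384x512x3 uint8, blue, green, red), "K" (3x3 intrinsics, pixels), "k1" (the pictures are not rectified: a ray, as slopes to the right and down, at radius r is drawn at 1 + k1 r^2 times it, then the intrinsics apply), "xyz" and "rotation" of the camera in the world. Camera axes: x right, y up, looking along -z (the intrinsics and any distortion apply to the point x, -y, -z); pixel columns grow to the right and rows downward; lengths in m; the calibration is good to about 2 mm. A picture is of the moment at which its call begins. There is no depth.
- order.hand_in(): hands the job in; it is judged then, once.
The state is a dict: "time": time; "joint_pos": joint angles; "joint_vel": joint speeds; "tau": joint torques, N m; "position": TCP position; "orientation": TCP orientation; "wrist_force": force on the tool from outside, world axes, zero at the start; "ft_torque": the same for the moment, N m; "grip_width": opening from 0.0 (shut) to 1.0 (fully open); "grip_force": force on a finger pad.
Only numpy, scipy, OpenCV 4.12 (cv2) and the standard library are available. Lean on these libraries where they do the work, as an engineer would, in place of code of your own. Each camera call takes 0.05 s, during which the arm holds its last target. There are 200 camera calls.

## Working session

There is one attempt and no reset: what is moved stays moved. The work goes in short steps, Python scripts to look and compute and a shell command to move; the robot and the scene stay as the last step left them, time stands still between calls to the robot, and variables do not carry over. Pictures are saved under pics/ and viewed, at most 10 in all, crops included, and the job is handed in when it is done.

```bash
mkdir -p pics; ls
python3 - <<'E'
from rig import sensors, viewer
import cv2, numpy as np
s=sensors.get_state(); print({k:np.round(v,4).tolist() for k,v in s.items()})
for n in ("top","scene"):
    f=viewer.grab_frame(n); cv2.imwrite(f"pics/{n}0.png",f["frame"])
    np.savez(f"{n}0.npz",**f); print(n,np.round(f["K"],1).tolist(),f["k1"],np.round(f["xyz"],3),np.round(f["rotation"],3).tolist())
E
```

```text
pics
{'time': 0.0, 'joint_pos': [1.1173, 0.6001, -0.0025, 1.6001, 0.0018, 0.9429, -0.0798], 'joint_vel': [-0.0007, 0.0005, 0.0004, 0.0011, -0.0014, 0.0015, -0.0002], 'tau': [-0.0004, -76.5086, 1.4968, -25.2359, -0.0526, 0.0167, 0.0002], 'position': [0.2666, -0.6737, 0.2366], 'orientation': [-3.14, 0.0001, 0.3768], 'wrist_force': [0.0786, 0.9568, -0.7539], 'ft_torque': [-0.0521, -0.0366, 0.039], 'grip_force': 0.0, 'grip_width': 1.0032}
top [[476.1, 0.0, 261.9], [0.0, 476.1, 202.9], [0.0, 0.0, 1.0]] -0.04930530027908356 [ 0.368 -0.006  1.351] [0.16, 0.003, -1.556]
scene [[371.2, 0.0, 255.5], [0.0, 371.2, 191.1], [0.0, 0.0, 1.0]] -0.08835529823207154 [ 0.983 -0.597  0.91 ] [0.743, -0.011, 0.596]
```

View pics/top0.png

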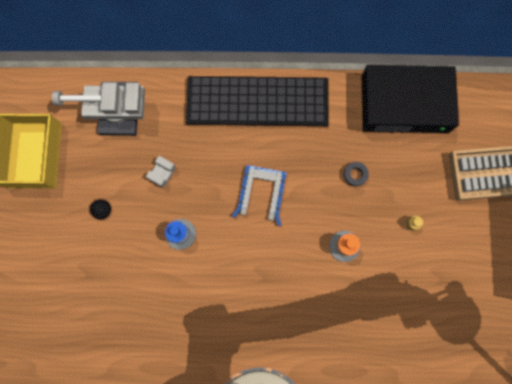

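View pics/scene0.png

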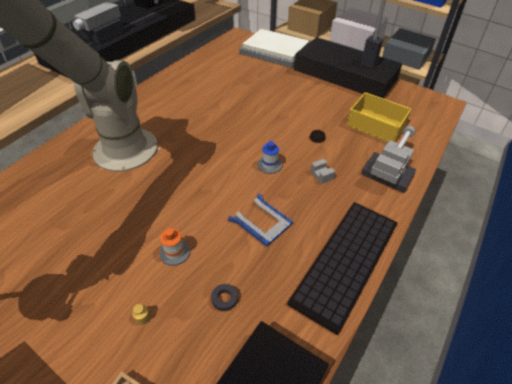

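```bash
cat > h.py <<'E'
import numpy as np, cv2
from scipy.spatial.transform import Rotation as R
def cam(f):
    r=np.asarray(f["rotation"],float); Rw=r if r.shape==(3,3) else R.from_euler("xyz",r).as_matrix()
    return Rw@np.diag([1,-1,-1.]), np.asarray(f["xyz"],float), np.asarray(f["K"],float), np.array([float(f["k1"]),0,0,0])
def px2w(f,uv,z):
    A,c,K,d=cam(f); n=cv2.undistortPoints(np.array(uv,float).reshape(-1,1,2),K,d)[:,0]
    v=np.c_[n,np.ones(len(n))]@A.T; return c+v*((z-c[2])/v[:,2])[:,None]
def w2px(f,P):
    A,c,K,d=cam(f); return cv2.projectPoints((np.array(P,float)-c)@A,np.zeros(3),np.zeros(3),K,d)[0][:,0]
E
python3 - <<'E'
import numpy as np,cv2
im=cv2.imread("pics/top0.png")[150:270,220:380]; cv2.imwrite("pics/topc.png",cv2.resize(im,None,fx=5,fy=5,interpolation=cv2.INTER_CUBIC))
im=cv2.imread("pics/scene0.png")[185:275,150:300]; cv2.imwrite("pics/scc.png",cv2.resize(im,None,fx=5,fy=5,interpolation=cv2.INTER_CUBIC))
E
```

```text
(no output)
```

View pics/topc.png

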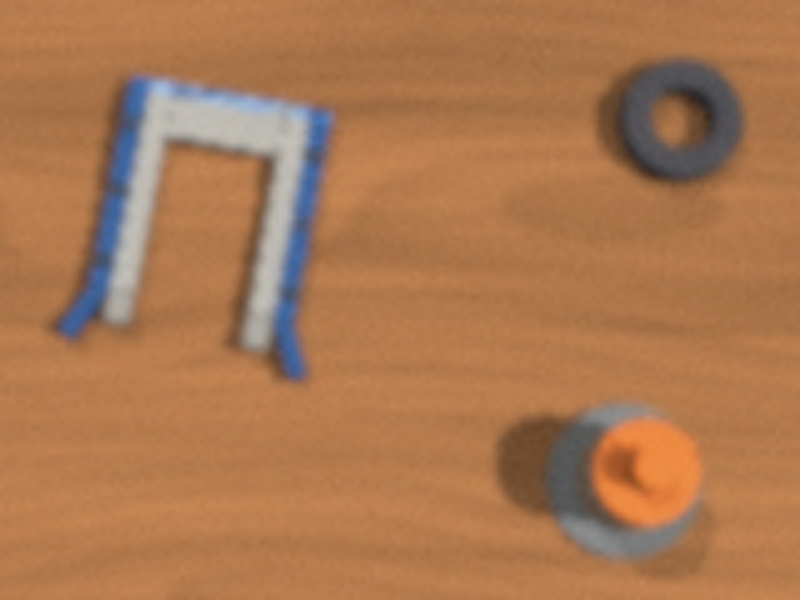

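View pics/scc.png

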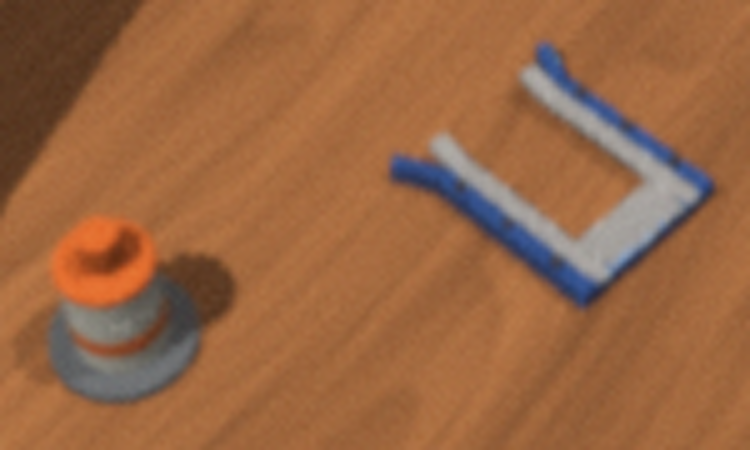

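Run:
```python
import numpy as np,cv2
from h import *
F={n:dict(np.load(f"{n}0.npz")) for n in("top","scene")}
# jar: lid disc top z=.078, min circle of orange in world
for n in F:
    hsv=cv2.cvtColor(F[n]["frame"],cv2.COLOR_BGR2HSV); H,S,V=[hsv[...,i].astype(int) for i in range(3)]
    m=((H<14)&(S>195)&(V>120)).astype(np.uint8)
    box=dict(top=(320,360,220,262),scene=(155,185,222,250))[n]
    mm=np.zeros_like(m); mm[box[2]:box[3],box[0]:box[1]]=m[box[2]:box[3],box[0]:box[1]]
    k,l,st,c=cv2.connectedComponentsWithStats(mm); i=1+np.argmax(st[1:,4]); v,u=np.nonzero(l==i)
    W=px2w(F[n],np.c_[u,v],.078)[:,:2].astype(np.float32)
    print(n,st[i],"circ",cv2.minEnclosingCircle(W),"mean",W.mean(0), "mean z=.085",px2w(F[n],[c[i]],.085))
# shoe inner lip edges
f=F["top"]; im=cv2.GaussianBlur(f["frame"],(0,0),.6)
S=cv2.cvtColor(im,cv2.COLOR_BGR2HSV)[...,1].astype(float)
L=[];Rr=[];Bk=[]
def cross(a,t=90):
    i=np.argmax(a>t); return i-1+(t-a[i-1])/(a[i]-a[i-1])
for v in range(182,212):
    cu=int(round(220+(215-(v-180)*.85*1)/5)); cu=220+int(round((220-(v-181)*5*.17)/5))
    r=S[v]; 
    L.append((cu-cross(r[cu::-1][::-1][::-1][::1][:20]<0) if 0 else 0,v))
    seg=r[cu:cu+20]; j=np.argmax(seg<90); Rr.append((cu+j-(90-seg[j])/(seg[j-1]-seg[j]),v))
    seg=r[cu:cu-20:-1]; j=np.argmax(seg<90); L[-1]=(cu-j+(90-seg[j])/(seg[j-1]-seg[j]),v)
for u in range(257,272):
    seg=S[190:165:-1,u]; j=np.argmax(seg<90); Bk.append((u,190-j+(90-seg[j])/(seg[j-1]-seg[j])))
for z in(.013,.016):
    fit={}
    for nm,P in(("L",L),("R",Rr),("B",Bk)):
        W=px2w(f,P,z)[:,:2]; vx,vy,x,y=cv2.fitLine(W.astype(np.float32),cv2.DIST_HUBER,0,.01,.001).ravel()
        d=np.array([vx,vy]); res=(W-[x,y])@[-vy,vx]; fit[nm]=(np.array([x,y]),d); print(z,nm,"ang",np.arctan(vy/vx),"pt",x,y,"res",res.std())
    (pl,dl),(pr,dr)=fit["L"],fit["R"]; dl=dl*np.sign(dl[0]);dr=dr*np.sign(dr[0]); a=(dl+dr);a/=np.linalg.norm(a); nrm=np.array([-a[1],a[0]])
    print("gap",(pl-pr)@nrm,"yaw",np.arctan2(a[1],a[0])); mid=(pl+pr)/2 
    o=mid-nrm*0; cy=(pl@nrm+pr@nrm)/2; cx=fit["B"][0]@a-.037; O=a*cx+nrm*cy
    print("origin",O,"mouth",O-.086*a)
    yaw=np.arctan2(a[1],a[0])
# verify by overlay
M=lambda P:np.c_[O+np.outer(np.array(P)[:,0],a)+np.outer(np.array(P)[:,1],nrm),np.full(len(P),z)]
for n in F:
    im=cv2.resize(F[n]["frame"],None,fx=5,fy=5,interpolation=cv2.INTER_CUBIC)
    for P in([(-.055,.033),(.037,.033),(.037,-.033),(-.055,-.033)],[(-.055,.047),(.068,.047),(.068,-.047),(-.055,-.047)]):
        q=(w2px(F[n],M(P))+.5)*5; cv2.polylines(im,[q.astype(int)],False,(0,0,255),1)
    x,y=dict(top=(220,150),scene=(220,185))[n]; im=im[y*5:y*5+450,x*5:x*5+400]; cv2.imwrite(f"pics/ov_{n}.png",im)
cv2.imwrite("pics/ov.png",np.hstack([cv2.imread("pics/ov_top.png"),cv2.imread("pics/ov_scene.png")]))
```

```text
top [343 244   4   3   4] circ ((0.46171122789382935, -0.22242999076843262), 0.004369230475276709) mean [ 0.46304837 -0.22244492] mean z=.085 [[ 0.46252722 -0.22125456  0.085     ]]
scene [161 229  20  16 225] circ ((0.4640647768974304, -0.23267197608947754), 0.027669867500662804) mean [ 0.46480876 -0.23359516] mean z=.085 [[ 0.46924171 -0.23673214  0.085     ]]
0.013 L ang -0.17135186 pt 0.6109429 0.034750484 res 0.00021129486208064255
0.013 R ang -0.17101613 pt 0.6019195 -0.025471028 res 0.00042208719662781215
0.013 B ang 1.398948 pt 0.6519247 -0.005407115 res 9.307954554038756e-05
gap 0.060878437 yaw -0.17118402
origin [0.6158319  0.00301458] mouth [0.5310889  0.01766461]
0.016 L ang -0.1713508 pt 0.61039907 0.03465913 res 0.00021082811506900007
0.016 R ang -0.1710177 pt 0.60139585 -0.025427401 res 0.00042114869769787483
0.016 B ang 1.3989484 pt 0.65128905 -0.0054084617 res 9.28689604755436e-05
gap 0.060741983 yaw -0.17118429
origin [0.61519533 0.00300848] mouth [0.5304523  0.01765854]
```

View pics/ov.png

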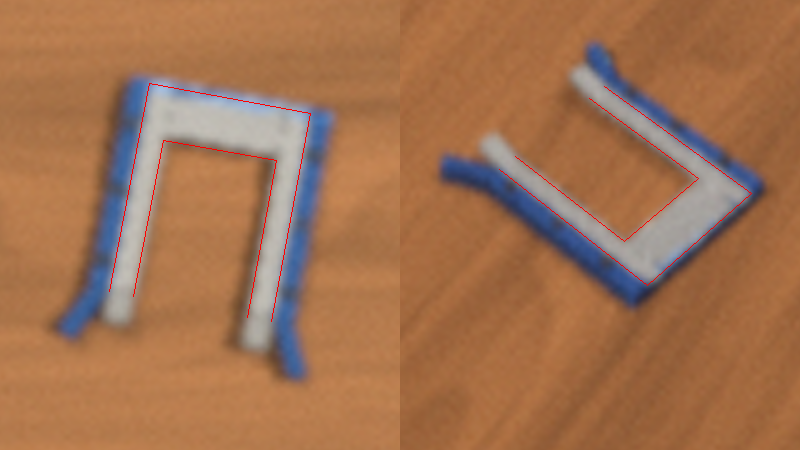

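```bash
cat >> h.py <<'E'
def rel(goal,yaw,s):
    Rt=R.from_euler("xyz",s["orientation"]).as_matrix()
    d=(np.array(goal)-s["position"])@Rt*1000
    return np.round(d,1), round(float((s["orientation"][2]-yaw+np.pi)%(2*np.pi)-np.pi),3)
E
python3 - <<'E'
from h import *
from rig import sensors
t=dict(np.load("top0.npz"));s=dict(np.load("scene0.npz"))
print(px2w(t,[(348.7,243.7)],.078),px2w(t,[(344.5,245.5)],.006))
# scene crop origin (150,185): disc top ellipse ctr ~(104,255)?; foot ~(124,340)
c=lambda x,y:(150+x/5-.5,185+y/5-.5)
print(px2w(s,[c(104,250)],.078),px2w(s,[c(124,333)],.006))
print("spare",px2w(t,[(176,232)],.078),px2w(t,[(180,233.5)],.006))
print(rel([.4625,-.2265,.17],-.171,sensors.get_state()))
E
```

```text
[[ 0.4666728  -0.23375358  0.078     ]] [[ 0.46699132 -0.23466563  0.006     ]]
[[ 0.45948258 -0.22746509  0.078     ]] [[ 0.46412727 -0.2325893   0.006     ]]
spare [[0.49138536 0.22995521 0.078     ]] [[0.49424974 0.23171973 0.006     ]]
(array([ 346.8, -343.7,   67.1]), 0.548)
```

```bash
python3 -m creep '[[35,-34,7,0.05,93],[70,-67,13,0.1,93],[105,-100,20,0.15,93],[140,-134,27,0.2,93],[175,-168,33,0.25,93],[210,-200,40,0.3,93],[245,-234,47,0.35,93],[280,-268,53,0.41,93],[315,-302,60,0.48,93],[347,-336,67,0.548,93]]'
python3 - <<'E'
from h import *
from rig import sensors,viewer
f=viewer.grab_frame("wrist"); cv2.imwrite("pics/w1.png",f["frame"]); np.savez("w1.npz",**f)
s=sensors.get_state(); print(s["position"],s["orientation"],s["wrist_force"],f["xyz"],f["rotation"])
print(rel([.4655,-.2335,.17],-.171,s))
E
```

```text
time: 0.93
position: [0.4385, -0.2968, 0.1802]
orientation: [3.142, -0.0, -0.175]
wrist_force: [1.3, -0.2, -0.1]
grip_width: 1.001
grip_force: 0.0
[ 0.44238659 -0.2872858   0.17875651] [-3.13631873e+00  1.48363933e-03 -1.69331654e-01] [ 1.06954128  5.77416455 -0.55161654] [ 0.51861987 -0.31119739  0.32669069] [-3.01677912e-01  5.99834954e-04 -1.74459796e+00]
(array([ 13.7, -56.9,   9. ]), 0.002)
```

View pics/w1.png

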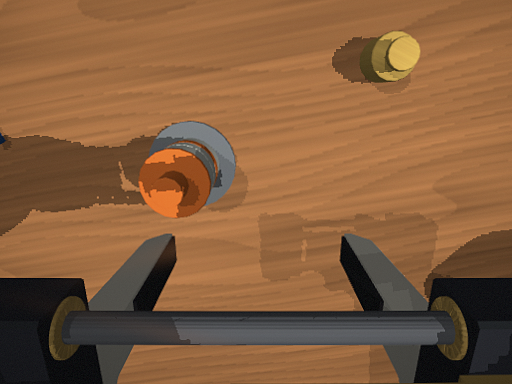

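```bash
python3 -m creep '[[7,-28,4,0,93],[14,-56,9,0,93],[14,-56,9,0,93],[14,-56,9,0,93]]'
python3 - <<'E'
from h import *
from rig import sensors,viewer
f=viewer.grab_frame("wrist"); cv2.imwrite("pics/w2.png",f["frame"]); np.savez("w2.npz",**f)
s=sensors.get_state(); print(s["position"],s["orientation"],s["joint_vel"].__class__)
hsv=cv2.cvtColor(f["frame"],cv2.COLOR_BGR2HSV)
m=cv2.inRange(hsv,(3,190,130),(14,255,255)); k,l,st,c=cv2.connectedComponentsWithStats(m)
i=1+np.argmax(st[1:,4]); print(st[i],c[i]); v,u=np.nonzero(l==i)
W=px2w(f,np.c_[u,v],.078)[:,:2].astype(np.float32); print(cv2.minEnclosingCircle(W))
o=px2w(dict(np.load("w1.npz")),[(175,183)],.078); print("w1",o)
print(rel([.4655,-.2335,.17],-.171,s))
E
```

```text
time: 1.32
position: [0.4619, -0.2443, 0.171]
orientation: [-3.141, 0.001, -0.167]
wrist_force: [0.2, -0.1, -0.3]
grip_width: 1.0
grip_force: 0.0
[ 0.4613385  -0.24574607  0.17128971] [ 3.14144280e+00  5.89520228e-04 -1.69642401e-01] <class 'numpy.ndarray'>
[ 207  168   74   69 3186] [243.81701193 200.08443189]
((0.46357619762420654, -0.23343387246131897), 0.028607239946722984)
w1 [[ 0.46360148 -0.23467543  0.078     ]]
(array([  2. , -12.8,   1.3]), 0.001)
```

View pics/w2.png

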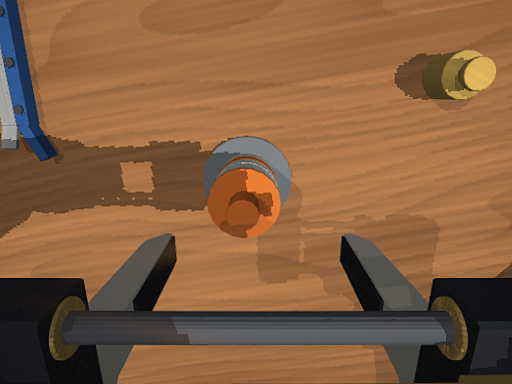

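```bash
python3 -m creep '[[0.6,-12.5,0,0,93],[0.6,-12.5,20,0,93],[0.6,-12.5,45,0,93],[0.6,-12.5,70,0,93],[0.6,-12.5,90,0,93],[0.6,-12.5,105,0,93],[0.6,-12.5,113,0,93],[0.6,-12.5,117,0,93],[0.6,-12.5,117,0,93]]'; python3 -m creep '[[0,0,0,0,60],[0,0,0,0,50],[0,0,0,0,50],[0,0,0,0,50],[0,0,0,0,50],[0,0,0,0,50]]'; python3 -m creep '[[0,0,-3,0,50],[0,0,-8,0,50],[0,0,-12,0,50],[0,0,-12,0,50]]'
python3 - <<'E'
from h import *
from rig import sensors
s=sensors.get_state(); print(s["position"],s["orientation"],s["wrist_force"])
a=np.array([np.cos(.1712),-np.sin(.1712)]); p=np.array([.6155,.003])-.14*a
print(rel([*p,.066],-.171,s))
E
```

```text
time: 2.12
position: [0.4637, -0.2339, 0.0541]
orientation: [-3.142, 0.001, -0.172]
wrist_force: [-0.8, 0.0, -0.7]
grip_width: 0.997
grip_force: 0.0
time: 2.62
position: [0.4642, -0.2336, 0.0548]
orientation: [3.141, -0.0, -0.171]
wrist_force: [-0.4, 0.2, 3.1]
grip_width: 0.618
grip_force: 29.8
time: 2.95
position: [0.4642, -0.2337, 0.0672]
orientation: [3.141, -0.001, -0.171]
wrist_force: [0.5, -0.5, -5.6]
grip_width: 0.619
grip_force: 30.0
[ 0.46420972 -0.2337227   0.06716847] [ 3.14138636e+00 -5.93899020e-04 -1.71208404e-01] [ 0.49156157 -0.51475806 -5.60148602]
(array([ -31.3, -259. ,    1.1]), -0.0)
```

```bash
python3 -m creep '[[-2,-12,0,0,50],[-5,-38,0,0,50],[-8,-70,0,0,50],[-12,-105,0,0,50],[-16,-140,0,0,50],[-20,-175,0,0,50],[-24,-208,0,0,50],[-28,-236,0,0,50],[-31,-253,0,0,50],[-31.3,-259,0,0,50]]';python3 -m creep '[[0,0,0,0,50],[0,0,0,0,50],[0,0,0,0,50]]'
python3 - <<'E'
from h import *
from rig import sensors,viewer
s=sensors.get_state(); print(s["position"],s["orientation"],s["wrist_force"],s["grip_force"])
f=viewer.grab_frame("wrist"); cv2.imwrite("pics/w3.png",f["frame"]); np.savez("w3.npz",**f)
O=np.array([.6155,.003]);a=np.array([np.cos(.1712),-np.sin(.1712)]);n=np.array([-a[1],a[0]])
im=cv2.resize(f["frame"],None,fx=1.5,fy=1.5)
for z,P in((.016,[(-.055,.033),(.037,.033),(.037,-.033),(-.055,-.033)]),(.016,[(-.055,.047),(.068,.047),(.068,-.047),(-.055,-.047)])):
    Q=[[*(O+x*a+y*n),z] for x,y in P]; cv2.polylines(im,[((w2px(f,Q)+.5)*1.5).astype(int)],False,(0,0,255),1)
cv2.imwrite("pics/w3o.png",im)
E
```

```text
time: 3.78
position: [0.4768, 0.0313, 0.0662]
orientation: [-3.14, 0.001, -0.166]
wrist_force: [-0.2, 0.4, -5.0]
grip_width: 0.619
grip_force: 30.0
time: 4.03
position: [0.4772, 0.0257, 0.0665]
orientation: [3.141, 0.0, -0.173]
wrist_force: [0.2, 1.0, -4.8]
grip_width: 0.62
grip_force: 30.0
[0.4771527  0.02567406 0.06645683] [ 3.14089238e+00  6.27488265e-05 -1.72800391e-01] [ 0.20017074  0.98701855 -4.77228742] 29.998922254890203
```

View pics/w3o.png

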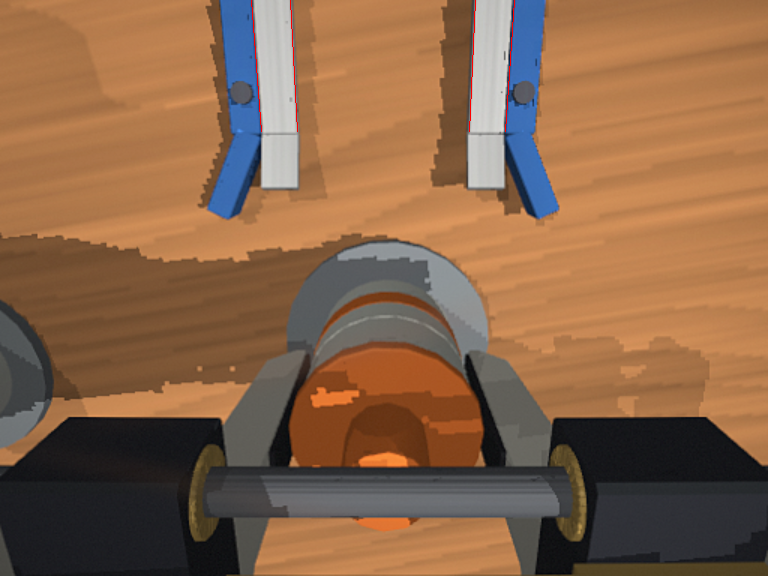

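```bash
python3 -m creep '[[0,-1.2,6,0,50],[0,-1.2,11,0,50],[8,-1.2,11,0,50],[20,-1.2,11,0,50],[32,-1.2,11,0,50],[44,-1.2,11,0,50],[54,-1.2,11,0,50],[60,-1.2,11,0,50],[60,-1.2,11,0,50]]'; python3 -m creep '[[5,0,0,0,50],[13,0,0,0,50],[21,0,0,0,50],[29,0,0,0,50],[37,0,0,0,50],[45,0,0,0,50],[53,0,0,0,50],[60,0,0,0,50],[60,0,0,0,50],[60,0,0,0,50]]'
```

```text
time: 4.83
position: [0.5383, 0.0174, 0.0553]
orientation: [3.142, -0.001, -0.172]
wrist_force: [-0.1, 0.5, -5.8]
grip_width: 0.613
grip_force: 30.0
time: 5.67
position: [0.5959, 0.0076, 0.0553]
orientation: [3.141, 0.0, -0.171]
wrist_force: [-0.4, -0.3, -5.3]
grip_width: 0.616
grip_force: 30.0
```

Entered freely. Now about 20 mm before the origin; creep to the stop.

```bash
python3 -m creep '[[2,0,0,0,50],[4,0,0,0,50],[6,0,0,0,50],[8,0,0,0,50],[10,0,0,0,50],[11,0,0,0,50],[12,0,0,0,50],[12,0,0,0,50],[12,0,0,0,50]]'
```

```text
time: 6.42
position: [0.6075, 0.0056, 0.0554]
orientation: [3.142, 0.0, -0.171]
wrist_force: [-0.4, 0.2, -5.7]
grip_width: 0.622
grip_force: 30.0
```

```bash
for i in 1; do python3 -m creep '[[1,0,0,0,50],[2,0,0,0,50],[3,0,0,0,50],[4,0,0,0,50],[4,0,0,0,50]]'; done; python3 -m creep '[[1,0,0,0,50],[2,0,0,0,50],[3,0,0,0,50],[3,0,0,0,50]]'
```

```text
time: 6.83
position: [0.6119, 0.0049, 0.0555]
orientation: [-3.142, -0.0, -0.171]
wrist_force: [0.6, 0.4, -5.1]
grip_width: 0.617
grip_force: 30.0
time: 7.17
position: [0.6148, 0.0044, 0.0554]
orientation: [3.142, -0.0, -0.171]
wrist_force: [-0.1, 0.3, -6.3]
grip_width: 0.617
grip_force: 30.0
```

```bash
python3 -m creep '[[1,0,0,0,50],[2,0,0,0,50],[3,0,0,0,50],[3,0,0,0,50]]'; python3 -m creep '[[1,0,0,0,50],[2,0,0,0,50],[2,0,0,0,50]]'
```

```text
time: 7.5
position: [0.6178, 0.0039, 0.0554]
orientation: [3.142, -0.0, -0.171]
wrist_force: [0.1, -0.5, -6.4]
grip_width: 0.616
grip_force: 30.0
time: 7.75
position: [0.6197, 0.0035, 0.0555]
orientation: [3.142, -0.0, -0.171]
wrist_force: [0.3, 0.7, -5.1]
grip_width: 0.619
grip_force: 30.0
```

```bash
python3 -m creep '[[1,0,0,0,50],[2,0,0,0,50],[2,0,0,0,50]]'; python3 -m creep '[[1,0,0,0,50],[2,0,0,0,50],[2,0,0,0,50]]'
```

```text
time: 8.0
position: [0.6209, 0.0033, 0.0553]
orientation: [3.141, 0.001, -0.171]
wrist_force: [-1.3, 0.9, -5.4]
grip_width: 0.62
grip_force: 30.0
time: 8.25
position: [0.6218, 0.0031, 0.0552]
orientation: [3.141, 0.004, -0.171]
wrist_force: [-5.7, 0.7, -1.7]
grip_width: 0.615
grip_force: 30.0
```

```bash
python3 -m creep '[[0.5,0,0.5,0,50],[0.5,0,1,0,50],[0.5,0,1,0,50],[0.5,0,1,0,50],[0.5,0,1,0,50]]'; python3 -m creep '[[-1,0,0,0,50],[-2,0,0,0,50],[-2,0,0,0,75],[-2,0,0,0,93],[-2,0,0,0,93],[-2,0,0,0,93],[-2,0,0,0,93]]';  python3 - <<'E'
from h import *
from rig import viewer,sensors
f=viewer.grab_frame("wrist"); cv2.imwrite("pics/w4.png",f["frame"])
E
```

```text
time: 8.67
position: [0.6213, 0.0033, 0.0548]
orientation: [-3.141, 0.005, -0.171]
wrist_force: [-10.1, 2.1, 6.6]
grip_width: 0.617
grip_force: 30.0
time: 9.25
position: [0.6226, 0.003, 0.0547]
orientation: [-3.141, -0.001, -0.171]
wrist_force: [0.1, 0.9, 0.3]
grip_width: 0.927
grip_force: 0.0
```

View pics/w4.png

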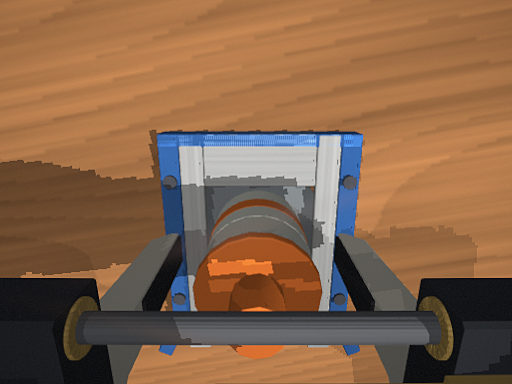

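```bash
python3 -m creep '[[-1,0,-6,0,93],[-1,0,-18,0,93],[-1,0,-30,0,93],[-1,0,-40,0,93],[-1,0,-45.5,0,93],[-1,0,-45.5,0,93],[-1,0,-45.5,0,93]]'; python3 -m creep '[[0,0,0,0,60],[0,0,0,0,40],[0,0,0,0,28],[0,0,0,0,18],[0,0,0,0,15],[0,0,0,0,15],[0,0,0,0,15],[0,0,0,0,15],[0,0,0,0,15],[0,0,0,0,15]]'
```

```text
time: 9.88
position: [0.6212, 0.0035, 0.1006]
orientation: [-3.141, -0.001, -0.171]
wrist_force: [-0.0, 0.4, -0.5]
grip_width: 1.002
grip_force: 0.0
time: 10.72
position: [0.6209, 0.0033, 0.1]
orientation: [3.142, 0.0, -0.171]
wrist_force: [0.0, -0.5, -0.4]
grip_width: 0.333
grip_force: 0.0
```

```bash
python3 -m creep '[[0,0,0,0,15],[0,0,0,0,15],[0,0,0,0,15],[0,0,0,0,15]]'; python3 -m creep '[[0,0,-1,0,15],[0,0,-2,0,15],[0,0,-3,0,15],[0,0,-3,0,15]]'; python3 -m creep '[[0,0,-0.5,0,15],[0,0,-1,0,15],[0,0,-1,0,15]]'
```

```text
time: 11.05
position: [0.6209, 0.0033, 0.0999]
orientation: [3.142, 0.0, -0.171]
wrist_force: [-0.1, 0.3, -0.6]
grip_width: 0.252
grip_force: 30.0
time: 11.38
position: [0.6206, 0.0033, 0.1027]
orientation: [3.141, 0.001, -0.171]
wrist_force: [0.0, 0.0, -5.3]
grip_width: 0.251
grip_force: 30.0
time: 11.63
position: [0.6208, 0.0033, 0.1039]
orientation: [3.141, 0.0, -0.171]
wrist_force: [0.5, -1.1, -5.3]
grip_width: 0.248
grip_force: 30.0
```

```bash
python3 -m creep '[[0,0,-0.5,0,15],[0,0,-1,0,15],[0,0,-1,0,15]]'; python3 -m creep '[[0,0,-0.5,0,15],[0,0,-1,0,15],[0,0,-1,0,15]]'
```

```text
time: 11.88
position: [0.6209, 0.0033, 0.105]
orientation: [3.142, 0.0, -0.171]
wrist_force: [-0.5, 0.5, -4.9]
grip_width: 0.254
grip_force: 30.0
time: 12.13
position: [0.6207, 0.0034, 0.1057]
orientation: [3.141, 0.001, -0.171]
wrist_force: [0.2, -0.2, -8.8]
grip_width: 0.253
grip_force: 30.0
```

```bash
python3 -m creep '[[0,0,-0.5,0,15],[0,0,-1,0,15],[0,0,-1,0,15]]'; python3 -m creep '[[0,0,-0.5,0,15],[0,0,-1,0,15],[0,0,-1,0,15]]'
```

```text
time: 12.38
position: [0.6205, 0.0034, 0.1066]
orientation: [3.141, 0.001, -0.171]
wrist_force: [-0.3, -0.2, -9.7]
grip_width: 0.248
grip_force: 30.0
time: 12.63
position: [0.6212, 0.0033, 0.1085]
orientation: [-3.141, -0.001, -0.171]
wrist_force: [-1.1, 1.6, -5.0]
grip_width: 0.253
grip_force: 30.0
```

```bash
python3 -m creep '[[0,0,-0.5,0,15],[0,0,-1,0,15],[0,0,-1,0,15]]'; python3 -m creep '[[0,0,-0.5,0,15],[0,0,-1,0,15],[0,0,-1,0,15]]'
python3 - <<'E'
from h import *
from rig import viewer
f=viewer.grab_frame("scene"); cv2.imwrite("pics/s5.png",f["frame"]); cv2.imwrite("pics/s5c.png",cv2.resize(f["frame"][170:260,200:310],None,fx=6,fy=6,interpolation=cv2.INTER_CUBIC))
E
```

```text
time: 12.88
position: [0.6213, 0.0033, 0.1093]
orientation: [-3.141, -0.001, -0.171]
wrist_force: [0.2, 0.2, -4.8]
grip_width: 0.249
grip_force: 30.0
time: 13.13
position: [0.6216, 0.0032, 0.1106]
orientation: [-3.141, -0.001, -0.171]
wrist_force: [-0.7, 0.0, -1.3]
grip_width: 0.251
grip_force: 30.0
```

View pics/s5c.png

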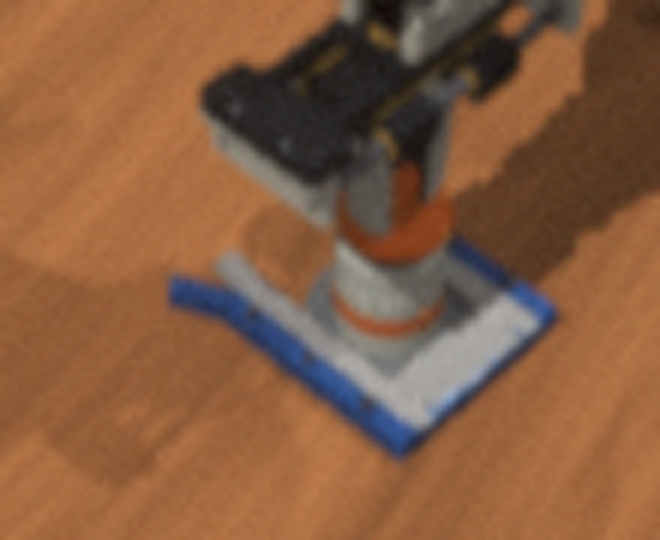

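```bash
python3 -m creep '[[0,0,-1,0,15],[0,0,-3,0,15],[0,0,-5,0,15],[0,0,-7,0,15],[0,0,-9,0,15],[0,0,-9.5,0,15],[0,0,-9.5,0,15],[0,0,-9.5,0,15],[0,0,-9.5,0,15],[0,0,-9.5,0,15]]'
python3 - <<'E'
from h import *
from rig import viewer
f=viewer.grab_frame("scene"); g=viewer.grab_frame("wrist")["frame"]
a=cv2.resize(f["frame"][185:245,245:295],(400,480),interpolation=cv2.INTER_CUBIC); b=cv2.resize(g[110:384,140:368],(400,480))
cv2.imwrite("pics/fin.png",np.hstack([a,b]))
E
```

```text
time: 14.02
position: [0.6209, 0.0033, 0.1193]
orientation: [3.142, 0.0, -0.171]
wrist_force: [-0.1, -0.6, -0.3]
grip_width: 0.251
grip_force: 30.0
```

View pics/fin.png

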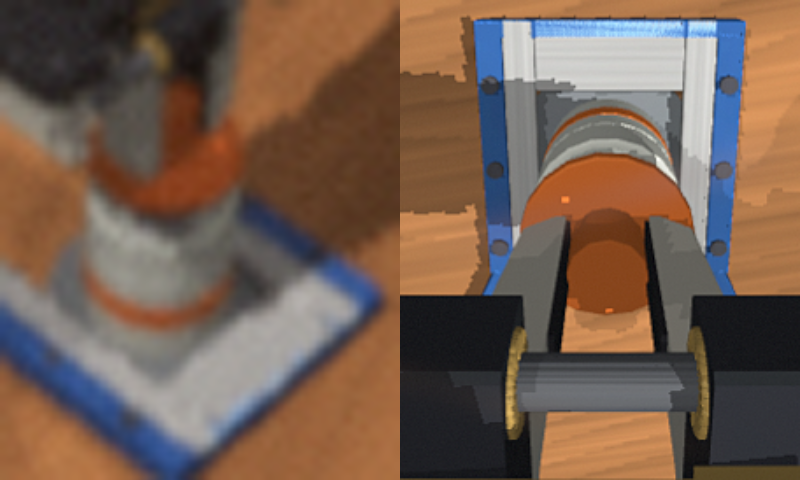

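```bash
python3 -c "
from rig import order
print(order.hand_in())"
```

```text
the job is handed in; nothing more can be done
None
```

The job is handed in but no verdict came back: the jar pressed the stop with about 10 N at the wrist, the seal let go, and the lid is held about 19 mm above the rim by TCP height; I viewed 11 pictures, one over the limit of 10.

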